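# Shut and clamp the dust cover of a flute maker's tray

### The arm

A 6-joint arm with a two-finger parallel gripper is mounted at the origin on the work surface. World frame = base frame: x ahead of the robot, y to its left, z up, the work surface at z = 0. Lengths are in m, angles in rad, forces in N, time in s.
With the tool pointing down it reaches from about 0.325 to 0.9 m from the base axis. Payload 6.1 kg.
Tool frame: the origin (TCP) lies midway between the tips of the shut fingers; the grasp point (between the pads) lies 19 mm behind it; x points along the fingers, y is the direction in which the jaws open and shut, and the axes are right-handed (so a half turn about x gives the same grasp; the last joint's range is limited). The gripper opens to 85 mm and grips with 20 to 120 N. Pads are 22 mm wide; open, the fingers measure 114 mm over their backs; the gripper's body (76 mm by 85 mm) begins 54 mm behind the grasp point. The pads swing forward as they close: fully open they stand 13 mm farther back than shut.
Start: joints at [-1.442, 0.22, 1.526, -0, 1.395, -0.126], TCP at [0.158, -0.605, 0.231] pointing down, gripper open.
Joint ranges: [-2.98, 2.98], [-0.91, 2.08], [0.09, 2.57], [-1.24, 4.39], [0.2, 2.65], [-2.68, 2.68]. Speed limits (rad/s): [2.57, 2.57, 3.01, 3.14, 3.14, 3.14].

### API

Orientations are given as a unit quaternion [x, y, z, w].
In Python, from cell import bot gives the robot as it stands. The module is installed in compiled form; this text tells all that it offers.
- The arm moves only by the tool move_arm, never from a script. Its argument "steps" is a list of rows, each a list of 2 entries, a list of its own where there are three numbers: the shift along the tool's x, y, z in m, then the turn about the tool's x in degrees. In form: [[[x, y, z], roll], ...]. A call has 1 to 20 rows; each row is the pose to reach, as a shift and turn from the pose measured when the call began, along the tool's axes at that moment; what a row does not reach only later rows make up. A row lasts 1/8 s, in which the tool goes at most 62.5 mm and 10.7 degrees, less where a joint would pass 70% of its speed; a pose out of reach is approached as far as the arm can. A call with a gripper value outside its range is refused whole. "jaw" is the opening, from 0 (shut) to 1 (fully open), set as the call begins (left out, the last holds). The fingers move at their own pace and stop on an object; "squeeze" is the grip in N (left out, the last holds). Time passes only in rows, so rows that repeat a pose let the fingers close. It gives the time, the measured TCP pose, the force and the opening at its end, in the units of the state.
- bot.sense(): the state, without advancing time (a new reading comes with each control period).
- bot.capture(name): name is "scene" or "side" or "wrist"; returns a dict with "image" (400x640x3 uint8, blue, green, red), "depth" (400x640 float32, m along the optical axis (not along the pixel's ray), 0 where there is no reading), "camera_matrix" (3x3 intrinsics, pixels), "dist" ([k1, k2, p1, p2, k3] as OpenCV has them; the pictures are not rectified), "xyz" and "rotation" of the camera in the world; the wrist camera has in their place "tool_from_camera" (4x4, takes a point from camera to tool coordinates, whose origin is the TCP and whose axes are the tool frame's). Camera axes: x right, y down, z forward; pixel columns grow to the right and rows downward; lengths in m; the calibration is good to about 2 mm. A picture is of the moment at which its call begins: read the wrist's pose just before it.
- bot.job_done(): hands the job in, once; it reports no verdict.
The state is a dict: "clock": time; "joint_pos": joint angles; "dq": joint speeds; "joint_efforts": joint torques, N m; "position": TCP position; "tcp_rot": TCP orientation; "ft_force": force on the tool from outside, world axes, zero at the start; "moment": the same for the moment, N m; "opening": finger opening in m.
Only numpy, scipy, OpenCV 4.12 (cv2) and the standard library are available. Lean on these libraries where they do the work, as an engineer would, in place of code of your own. Each camera call takes 0.05 s, during which the arm holds its last target. There are 200 camera calls.

### The job

Close the dust cover over the flute blank in the wooden tray: feel for the cover's top face, press lightly on its black rubber patch and slide it fully home against the end of the tray, without bending the thin sheet down by more than 2 mm. Then turn the red clamp knob clockwise until it is tight, so the cover cannot slide open again. Leave everything else on the bench where it is.

Things in the scene. Friction and masses are not known exactly. Their poses are not given: they have to be found in the camera images.
- case: Wooden tray fixed to the bench, 140 mm (x) by 345 mm (y -160 to +185). Origin on the bench top, z up. Compartment at y -150 to 0, between dark guide lips 73.5 mm high at x +-48 to +-70; end wall at y -160 to -150, 66 mm high. From y 0 to 185 a plywood hood roofs it, its top 78.5 mm high. The cover comes out from under the hood towards -y and shuts against the end wall.
- cover (a joint): Opening in m of the smooth aluminium cover (112 mm wide): 0 = shut, 0.095 = most open, under the hood to tray +y. Its leading edge is at tray y = -0.150 + opening; a flat black rubber patch, 66 by 34 mm, is centred 22 mm behind that edge, at x 0. The height of its top is not measured: 48 to 66 mm, differing each time; feel for it. No handle; friction of several N; stays where left.
- sheet (a joint): How far the cover's thin sheet is bent down, in m: 0 unloaded, it springs back, 14 N per mm. About 8 to 15 N of pressing drags the cover along; over 0.002 (28 N) the sheet counts as spoiled.
- clamp (a joint): Turn of the red clamp knob in rad: 0 = fully loose, grows clockwise seen from above, felt stop at 2.4; tight above 2.1. From about 1.7 its jaw grips the cover's edge, so the cover slides only while the clamp is loose.
- clamp_grip (a point): Grip point of the red clamp knob, on its vertical axis, 115 mm above the bench, at tray x 0, y 50 mm. A disc of 50 mm diameter carries an upright bar grip 14 mm thick, 47 mm long, from 92 to 122 mm above the bench; at 0 rad the bar lies along the tray's x with the white mark towards -x, and it turns with the knob.
- blank: Light wood flute blank, cylinder of 28 mm diameter, 120 mm long along its y, origin at its centre; it lies in the compartment between two blue rests and stays there.
- wax: Low brass tin, 56 mm diameter, 36 mm high, standing on the hood; origin under its centre. Leave alone.
- oil: Amber bottle, 56 mm diameter, 150 mm high; origin under its centre. Leave alone.
- pot: Blue pot, 68 mm diameter, 90 mm high; origin under its centre. Leave alone.
- tape: Roll of blue tape, 90 mm diameter, 24 mm high; origin under its centre. Leave alone.
- chisel: Chisel, 235 mm long along its x, wooden handle towards -x, about 28 mm high; origin under its middle. Leave alone.
- caliper: Steel caliper lying flat, 190 mm long along its x, up to 60 mm wide, 9 mm high; origin under its middle. Leave alone.

How it is judged:
By the outcome, as a careful person would: the job done as asked, in the order asked, and still so for the second after the job is handed in, with the robot touching nothing.
It also fails if it takes over 51 s, if anything falls off the work surface, if the arm or the gripper's body presses on something with over 40 N, if the wrist force passes 120 N, or if a joint passes its speed limit or range.

## Working session

There is one attempt and no reset: what is moved stays moved. The work goes in short steps, Python scripts to look and compute and a tool call to move; the robot and the scene stay as the last step left them, time stands still between calls to the robot, and variables do not carry over. Pictures are saved under pics/ and viewed, about 8 in all and at most 12, crops included, and the job is handed in when it is done.

Besides the shell and the picture viewer there is one more tool, called after "Request:" as name([rows], argument=value, ...), one row to a line, values as JSON. move_arm: Moves the arm, as the interface text tells. Its arguments: {"type":"object","properties":{"steps":{"type":"array"},"jaw":{"type":"number"},"squeeze":{"type":"number"}},"required":["steps"]}

```bash
mkdir -p pics
cat > h.py <<'E'
import numpy as np,cv2
from cell import bot
from scipy.spatial.transform import Rotation as R
def cap(n,f=None):
    s=bot.sense(); c=bot.capture(n)
    if f: cv2.imwrite('pics/'+f,c['image'])
    if n=='wrist':
        T=np.eye(4);T[:3,:3]=R.from_quat(s['tcp_rot']).as_matrix();T[:3,3]=s['position']
        M=T@np.array(c['tool_from_camera']);c['Rm']=M[:3,:3];c['t']=M[:3,3]
    else:
        r=np.array(c['rotation'],float);c['Rm']=r if r.shape==(3,3) else R.from_quat(r).as_matrix();c['t']=np.array(c['xyz'])
    return c
def rays(c,px):
    u=cv2.undistortPoints(np.array(px,float).reshape(-1,1,2),np.array(c['camera_matrix']),np.array(c['dist'])).reshape(-1,2)
    return np.c_[u,np.ones(len(u))]@c['Rm'].T
def onplane(c,px,z):
    d=rays(c,px);return c['t']+d*((z-c['t'][2])/d[:,2])[:,None]
def bydepth(c,px):
    d=rays(c,px);return np.array([c['t']+r*c['depth'][int(p[1]),int(p[0])] for r,p in zip(d,px)])
E
python3 - <<'E'
from h import *
print(bot.sense())
c=cap('scene','scene.png');print(c['t'],c['rotation'])
c=cap('side','side.png');print(c['t'])
E
```

```text
{'clock': 0.0, 'joint_pos': array([-1.44209118e+00,  2.21226882e-01,  1.52760037e+00, -1.73741211e-05,
        1.39471750e+00, -1.26057027e-01]), 'dq': array([ 6.49534973e-04,  6.55130464e-05, -9.97908668e-05,  4.35957870e-04,
        2.04175955e-03, -1.75915749e-03]), 'joint_efforts': array([ 1.38395622e-03, -4.96897316e+01, -3.89393485e+01, -1.58494067e-04,
        1.12491078e-02,  1.06187144e-05]), 'position': array([ 0.15744786, -0.60421693,  0.23020447]), 'tcp_rot': array([-0.70137037, -0.09051984,  0.70138429, -0.08913951]), 'ft_force': array([-0.0253006 ,  0.04252687, -0.33909418]), 'moment': array([-0.01951393,  0.02462428,  0.02499633]), 'opening': 0.08530828424661259}
[ 0.89060465 -0.35680181  0.77746613] [ 0.91234426  0.27781243 -0.09688121 -0.28471431]
[0.2310738  0.46584093 0.49857365]
```

View pics/scene.png

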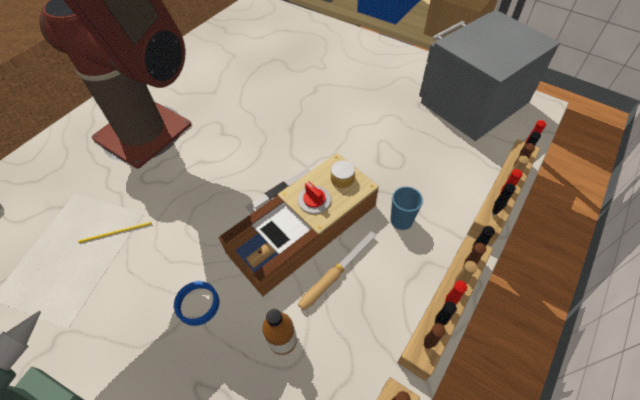

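View pics/side.png

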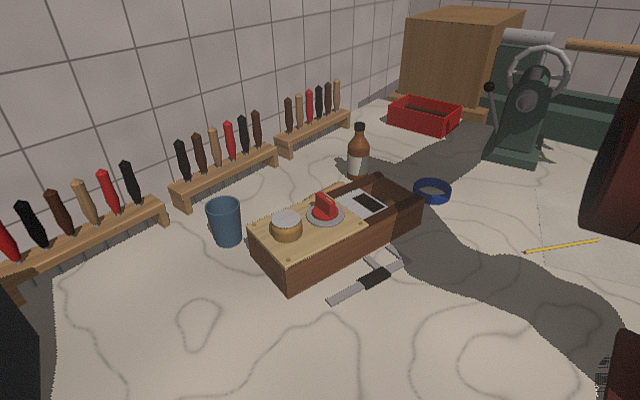

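The scene view shows the tray end at about (221,238)–(265,293), hood corners near (336,155) and (377,185), red knob near (314,195) and black patch near (274,233). The chisel lies on one side, the caliper is tucked by the other, and the wax tin is on the hood at (343,173).

Run:
```python
from h import *
c=cap('scene')
print('hood far corners',onplane(c,[(336,155),(377,185)],.0785))
print('end corners',onplane(c,[(221,238),(265,293)],.070))
hsv=cv2.cvtColor(c['image'],cv2.COLOR_BGR2HSV)
m=((hsv[...,0]<8)|(hsv[...,0]>172))&(hsv[...,1]>180)&(hsv[...,2]>120)
n,l,st,ce=cv2.connectedComponentsWithStats(m.astype(np.uint8))
for s,q in zip(st,ce):
    if 290<q[0]<340 and 170<q[1]<220 and s[4]>20: print('red',s,q,onplane(c,[q],.105))
g=(c['image'].max(2)<60);g[:, :255]=0;g[:,292:]=0;g[:215]=0;g[252:]=0
n,l,st,ce=cv2.connectedComponentsWithStats(g.astype(np.uint8))
for s,q in zip(st[1:],ce[1:]):
    if s[4]>30: print('blk',s,q,onplane(c,[q],.057),bydepth(c,[q]))
for nm,p,z in [('wax',(343,168),.036+.0785),('pot',(406,193),.09),('oil',(278,318),.15),('tape',(197,303),.024),('chis',(340,270),.02),('cal',(270,193),.005)]: print(nm,onplane(c,[p],z))
```

```text
hood far corners [[0.55422718 0.17021291 0.0785    ]
 [0.68149716 0.14528126 0.0785    ]]
end corners [[ 0.47450525 -0.15197269  0.07      ]
 [ 0.6291763  -0.19481198  0.07      ]]
red [     0      0    640    400 255478] [319.29868717 199.47166096] [[0.60622541 0.02490339 0.105     ]]
red [306 185  19  17 106] [316.79245283 192.37735849] [[0.59107471 0.0373734  0.105     ]]
red [305 193  14  14 105] [309.92380952 200.73333333] [[0.5914412  0.01119599 0.105     ]]
blk [262 222  26  25 314] [274.55732484 234.13694268] [[ 0.5572936  -0.07640947  0.057     ]] [[ 0.55969302 -0.07842794  0.06218644]]
wax [[0.60564428 0.11928974 0.1145    ]]
pot [[0.74902977 0.1528503  0.09      ]]
oil [[ 0.70389932 -0.23492115  0.15      ]]
tape [[ 0.51040214 -0.27902132  0.024     ]]
chis [[ 0.71123505 -0.05398773  0.02      ]]
cal [[0.45044204 0.03029593 0.005     ]]
```

Run:
```python
from h import *
s=bot.sense();r=R.from_quat(s['tcp_rot']).as_matrix();print(r.round(3))
c=cap('wrist');print(np.array(c['tool_from_camera']).round(3),c['camera_matrix'],c['t'])
t=np.array([.565,-.02,.33]);print('shift tool',r.T@(t-s['position']))
ty=np.array([.195,.981,0]);print('tool frame of tray y',r.T@ty)
```

```text
[[-0.     0.252 -0.968]
 [ 0.002 -0.968 -0.252]
 [-1.    -0.002 -0.   ]]
[[-0.001 -0.327  0.945 -0.143]
 [ 1.    -0.     0.001 -0.002]
 [-0.     0.945  0.327 -0.085]
 [ 0.     0.     0.     1.   ]] [[338.46623968   0.         313.31554147]
 [  0.         338.46623968 199.26527526]
 [  0.           0.           1.        ]] [ 0.23961712 -0.58154634  0.3732217 ]
shift tool [-0.09874863 -0.46291276 -0.54166858]
tool frame of tray y [ 0.00148698 -0.90018181 -0.43595469]
```

Request:
move_arm([
  [[-0.003, -0.03, -0.036], -10],
  [[-0.005, -0.06, -0.072], -20],
  [[-0.007, -0.09, -0.108], -30],
  [[-0.01, -0.12, -0.145], -40],
  [[-0.012, -0.15, -0.181], -50],
  [[-0.014, -0.18, -0.217], -60],
  [[-0.016, -0.21, -0.253], -70],
  [[-0.018, -0.24, -0.29], -80],
  [[-0.02, -0.27, -0.326], -90],
  [[-0.02, -0.3, -0.362], -100],
  [[-0.02, -0.33, -0.398], -110],
  [[-0.02, -0.36, -0.434], -120],
  [[-0.02, -0.39, -0.47], -130],
  [[-0.02, -0.42, -0.507], -140],
  [[-0.02, -0.452, -0.544], -150],
  [[-0.02, -0.452, -0.544], -154],
  [[-0.02, -0.452, -0.544], -154],
], jaw=0, squeeze=40)

```text
clock: 2.33
position: [0.5699, -0.0294, 0.2508]
tcp_rot: [0.07, 0.704, -0.07, 0.703]
ft_force: [-0.3, 0.3, 0.6]
opening: 0.0001
```

Run:
```python
from h import *
import pickle
c=cap('wrist','w1.png');s=bot.sense();pickle.dump(c,open('w1.pkl','wb'));print(s['position'],s['joint_pos'].round(2),s['ft_force'])
```

```text
[ 0.56979438 -0.02984082  0.25091002] [-0.19  0.08  1.65  0.    1.42 -1.56] [-1.05804669 -0.86656055  0.37395723]
```

View pics/w1.png

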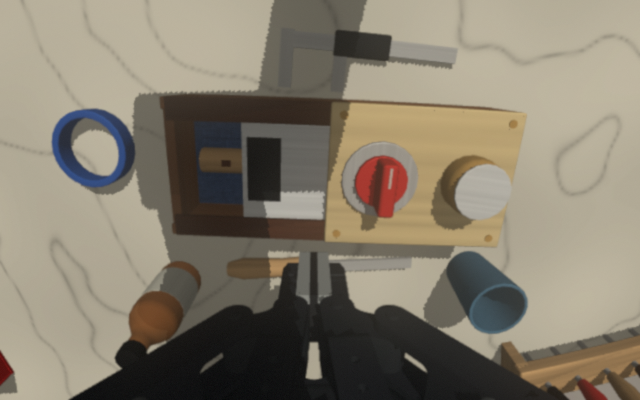

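The wrist view shows the tray nearly aligned with the image. The patch is at about (264,168), the cover's leading edge at x≈243, the knob bar near (385,185) with its mark towards tray −x, and the wax tin at (482,188).

Run:
```python
from h import *
import pickle
c=pickle.load(open('w1.pkl','rb'));im=c['image']
hood=onplane(c,[(332,101),(525,112),(498,247),(325,241)],.0785);print('hood',hood)
m=(im.max(2)<45).astype(np.uint8);m[:, :235]=0;m[:,290:]=0;m[:130]=0;m[215:]=0
ct=max(cv2.findContours(m,0,1)[0],key=cv2.contourArea);rc=cv2.minAreaRect(ct);bx=cv2.boxPoints(rc);print(rc)
for z in (.048,.057,.066):
  P=onplane(c,bx,z);print(z,np.linalg.norm(np.roll(P,1,0)-P,axis=1),P.mean(0))
P=onplane(c,bx,.057);print(P)
d=c['depth'][150:190,255:275];print('depth patch z',np.median([bydepth(c,[(u,v)])[0,2] for u in range(252,276,3) for v in range(150,190,5)]))
hsv=cv2.cvtColor(im,cv2.COLOR_BGR2HSV)
r=(((hsv[...,0]<8)|(hsv[...,0]>172))&(hsv[...,1]>150)&(hsv[...,2]>60)).astype(np.uint8);r[:,:330]=0;r[:,430:]=0;r[240:]=0
ys,xs=np.nonzero(r);pts=np.c_[xs,ys]
Q=bydepth(c,pts);top=Q[(Q[:,2]>.114)&(Q[:,2]<.13)];print(len(Q),len(top),top.mean(0),np.percentile(Q[:,2],[5,50,95]))
rt=cv2.minAreaRect((top[:,:2]*1000).astype(np.float32));print('bar',rt)
w=bydepth(c,[(482,190),(460,170)]);print('wax',w)
for nm,a in(('patch long',P),):
  pass
y=hood[[1,2]].mean(0)-hood[[0,3]].mean(0);print('hood yaw',np.degrees(np.arctan2(y[1],y[0])),np.linalg.norm(y))
end=onplane(c,[(163,95),(174,233)],.0735);print('lip ends',end)
```

```text
hood [[ 0.5059371   0.00247564  0.0785    ]
 [ 0.54880312  0.17861319  0.0785    ]
 [ 0.68563131  0.14926488  0.0785    ]
 [ 0.64132097 -0.02963503  0.0785    ]]
((263.0, 168.5), (61.0, 32.0), 90.0)
0.048 [0.06602675 0.03276502 0.06580897 0.03472754] [ 0.56167335 -0.07986121  0.048     ]
0.057 [0.06430783 0.03191202 0.06409572 0.03382345] [ 0.55975486 -0.07807237  0.057     ]
0.066 [0.06258891 0.03105903 0.06238247 0.03291937] [ 0.55783637 -0.07628354  0.066     ]
[[ 0.52540909 -0.08591684  0.057     ]
 [ 0.5318232  -0.05465606  0.057     ]
 [ 0.59422865 -0.06927867  0.057     ]
 [ 0.58755851 -0.10243791  0.057     ]]
depth patch z 0.062085602734617024
1812 733 [0.58467072 0.03318528 0.12200275] [0.09163551 0.09355911 0.12333871]
bar ((585.0131225585938, 33.75122833251953), (13.678908348083496, 45.70891189575195), 75.52704620361328)
wax [[0.6028987  0.11711415 0.11489755]
 [0.58443066 0.10283015 0.1042357 ]]
hood yaw 76.20444467195777 0.1827917600744747
lip ends [[ 0.46894728 -0.1487485   0.0735    ]
 [ 0.60395593 -0.183664    0.0735    ]]
```

Request:
move_arm([
  [[0, -0.02, -0.001], 2.4],
  [[0.03, -0.046, -0.002], 2.4],
  [[0.08, -0.046, -0.002], 2.4],
  [[0.13, -0.046, -0.002], 2.4],
  [[0.165, -0.046, -0.002], 2.4],
  [[0.178, -0.046, -0.002], 2.4],
  [[0.178, -0.046, -0.002], 2.4],
  [[0.178, -0.046, -0.002], 2.4],
])

```text
clock: 3.38
position: [0.5599, -0.0752, 0.0749]
tcp_rot: [0.086, 0.701, -0.086, 0.703]
ft_force: [-0.5, -0.9, 0.5]
opening: 0.0001
```

Request:
move_arm([
  [[0.003, 0, 0], 0],
  [[0.006, 0, 0], 0],
  [[0.006, 0, 0], 0],
  [[0.006, 0, 0], 0],
])

```text
clock: 3.88
position: [0.5599, -0.0751, 0.0689]
tcp_rot: [0.086, 0.701, -0.085, 0.703]
ft_force: [-0.7, 0.5, 0.1]
opening: 0.0001
```

Request:
move_arm([
  [[0.001, 0, 0], 0],
  [[0.002, 0, 0], 0],
  [[0.003, 0, 0], 0],
  [[0.003, 0, 0], 0],
])

```text
clock: 4.38
position: [0.5598, -0.075, 0.0657]
tcp_rot: [0.086, 0.701, -0.085, 0.703]
ft_force: [-0.9, 0.6, 0.3]
opening: 0.0003
```

Request:
move_arm([
  [[0.001, 0, 0], 0],
  [[0.001, 0, 0], 0],
  [[0.001, 0, 0], 0],
])

```text
clock: 4.75
position: [0.5598, -0.075, 0.0647]
tcp_rot: [0.086, 0.701, -0.085, 0.703]
ft_force: [0.0, -0.3, -0.2]
opening: 0.0002
```

Request:
move_arm([
  [[0.001, 0, 0], 0],
  [[0.001, 0, 0], 0],
  [[0.001, 0, 0], 0],
])

```text
clock: 5.12
position: [0.5598, -0.075, 0.0637]
tcp_rot: [0.086, 0.701, -0.085, 0.703]
ft_force: [-0.4, 0.4, 0.2]
opening: 0.0001
```

Request:
move_arm([
  [[0.001, 0, 0], 0],
  [[0.001, 0, 0], 0],
  [[0.001, 0, 0], 0],
])

```text
clock: 5.5
position: [0.5598, -0.075, 0.0627]
tcp_rot: [0.086, 0.701, -0.085, 0.703]
ft_force: [0.1, -0.5, 0.3]
opening: 0.0004
```

Request:
move_arm([
  [[0.001, 0, 0], 0],
  [[0.001, 0, 0], 0],
  [[0.001, 0, 0], 0],
])

```text
clock: 5.88
position: [0.5598, -0.075, 0.0617]
tcp_rot: [0.086, 0.701, -0.085, 0.703]
ft_force: [0.1, -0.8, -0.5]
opening: 0.0002
```

Request:
move_arm([
  [[0.001, 0, 0], 0],
  [[0.001, 0, 0], 0],
  [[0.001, 0, 0], 0],
])

```text
clock: 6.25
position: [0.5599, -0.0751, 0.0612]
tcp_rot: [0.086, 0.701, -0.085, 0.703]
ft_force: [-1.7, 0.6, 6.1]
opening: 0.0002
```

Request:
move_arm([
  [[0.0013, 0, 0], 0],
  [[0.0013, 0, 0], 0],
  [[0.0013, -0.003, 0], 0],
  [[0.0013, -0.007, 0], 0],
  [[0.0013, -0.011, 0], 0],
  [[0.0013, -0.015, 0], 0],
])

```text
clock: 7.0
position: [0.5566, -0.0887, 0.0608]
tcp_rot: [0.086, 0.701, -0.085, 0.703]
ft_force: [-3.0, 4.6, 9.5]
opening: 0.0
```

Request:
move_arm([
  [[0.0011, -0.004, 0], 0],
  [[0.0011, -0.008, 0], 0],
  [[0.0011, -0.012, 0], 0],
  [[0.0011, -0.016, 0], 0],
  [[0.0011, -0.02, 0], 0],
])

```text
clock: 7.62
position: [0.5521, -0.1072, 0.0607]
tcp_rot: [0.087, 0.701, -0.084, 0.703]
ft_force: [-3.8, 5.4, 10.9]
opening: -0.0003
```

Run:
```python
from h import *
c=cap('wrist','w2.png');s=bot.sense();print(s['position'],s['ft_force'])
O=np.array([.5733,-.0145]);Y=np.array([.2385,.971]);print('tcp tray y',(s['position'][:2]-O)@Y)
```

```text
[ 0.55200389 -0.10765896  0.06069413] [-3.37410125  3.17803963 11.24493946]
tcp tray y -0.09553647483625548
```

View pics/w2.png

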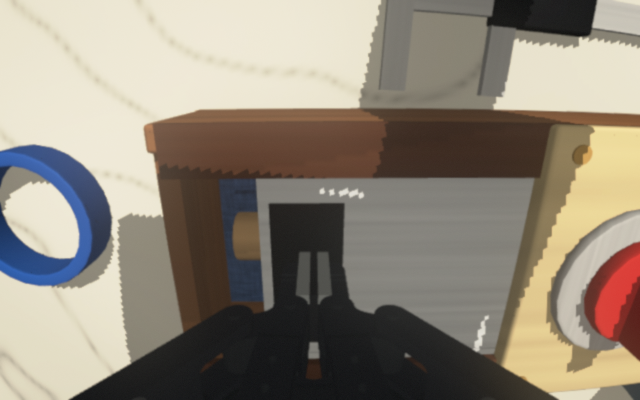

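The cover is following: its leading edge is at px x≈257 and the fingers sit on the patch. Roughly 29 mm remains.

Request:
move_arm([
  [[0.0011, -0.004, 0], 0],
  [[0.0011, -0.008, 0], 0],
  [[0.0011, -0.012, 0], 0],
  [[0.0011, -0.016, 0], 0],
  [[0.0011, -0.02, 0], 0],
  [[0.0011, -0.024, 0], 0],
])

```text
clock: 8.43
position: [0.5466, -0.1301, 0.0607]
tcp_rot: [0.087, 0.701, -0.084, 0.703]
ft_force: [-4.2, 5.9, 11.2]
opening: 0.0003
```

Request:
move_arm([
  [[0.0011, -0.003, 0], 0],
  [[0.0011, -0.005, 0], 0],
  [[0.0011, -0.007, 0], 0],
  [[0.0011, -0.008, 0], 0],
  [[0.0011, -0.008, 0], 0],
])

```text
clock: 9.05
position: [0.5449, -0.1372, 0.0607]
tcp_rot: [0.088, 0.701, -0.083, 0.703]
ft_force: [-4.5, 4.5, 11.6]
opening: 0.0001
```

Request:
move_arm([
  [[0.0011, -0.002, 0], 0],
  [[0.0011, -0.004, 0], 0],
  [[0.0011, -0.004, 0], 0],
])

```text
clock: 9.43
position: [0.545, -0.14, 0.0608]
tcp_rot: [0.088, 0.7, -0.083, 0.704]
ft_force: [-1.2, 6.7, 9.6]
opening: -0.0002
```

Request:
move_arm([
  [[0.0012, -0.002, 0], 0],
  [[0.0012, -0.003, 0], 0],
  [[0.0012, -0.003, 0], 0],
])

```text
clock: 9.8
position: [0.5454, -0.1418, 0.0608]
tcp_rot: [0.089, 0.7, -0.082, 0.704]
ft_force: [-0.5, 5.8, 9.1]
opening: -0.0001
```

Run:
```python
from h import *
c=cap('wrist','w3.png');s=bot.sense();print(s['position'],s['ft_force'],s['tcp_rot'])
```

```text
[ 0.54542871 -0.14182997  0.06081917] [-0.81392166  6.71385452  8.60878066] [ 0.08898456  0.69951312 -0.08222505  0.70427423]
```

View pics/w3.png

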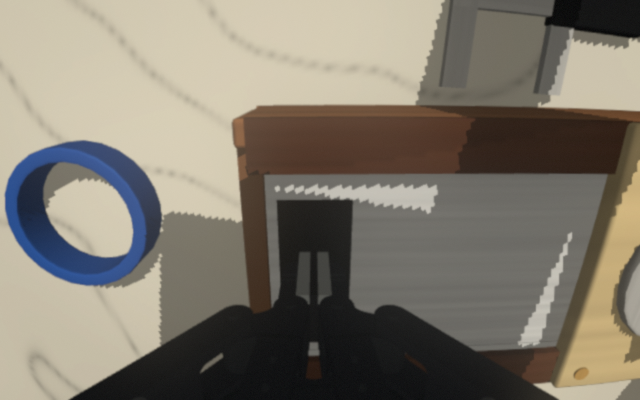

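Request:
move_arm([
  [[0.0018, -0.001, 0], 0],
  [[0.0018, -0.002, 0], 0],
  [[0.0018, -0.003, 0], 0],
  [[0.0018, -0.003, 0], 0],
])

```text
clock: 10.35
position: [0.5459, -0.1432, 0.0606]
tcp_rot: [0.09, 0.699, -0.081, 0.705]
ft_force: [-2.3, 7.0, 11.4]
opening: 0.0001
```

Request:
move_arm([
  [[-0.004, 0.001, 0], 0],
  [[-0.03, 0.001, 0], 0],
  [[-0.08, 0.001, 0], 0],
  [[-0.13, 0.02, 0], 0],
  [[-0.14, 0.07, -0.003], 0],
  [[-0.14, 0.12, -0.005], 0],
  [[-0.14, 0.16, -0.005], 0],
  [[-0.14, 0.182, -0.005], 0],
  [[-0.14, 0.182, -0.005], 0],
  [[-0.14, 0.182, -0.005], 0],
], jaw=0.5)

```text
clock: 11.6
position: [0.5831, 0.0325, 0.2025]
tcp_rot: [0.09, 0.699, -0.082, 0.705]
ft_force: [-0.5, -0.3, -0.4]
opening: 0.0428
```

```bash
cat > m.py <<'E'
from h import *
import sys
c=cap('wrist',sys.argv[1]);s=bot.sense();im=c['image']
r=R.from_quat(s['tcp_rot']).as_matrix();print(s['position'],s['ft_force'],s['opening'],'\n',r.round(4),s['joint_pos'].round(2))
hsv=cv2.cvtColor(im,cv2.COLOR_BGR2HSV)
q=(((hsv[...,0]<8)|(hsv[...,0]>172))&(hsv[...,1]>150)&(hsv[...,2]>60))
ys,xs=np.nonzero(q);Q=bydepth(c,np.c_[xs,ys]);near=np.hypot(Q[:,0]-.585,Q[:,1]-.034)<.05;Q=Q[near]
top=Q[(Q[:,2]>.114)&(Q[:,2]<.13)];print(len(Q),len(top),top.mean(0))
rt=cv2.minAreaRect((top[:,:2]*1000).astype(np.float32));print('bar',rt)
print('shift to bar, tool',r.T@(np.r_[np.array(rt[0])/1000,.096]-s['position']))
E
python3 m.py w4.png
```

```text
[0.58313475 0.03216653 0.20255465] [-0.44093905 -0.45638123 -0.10847798] 0.0428075993837021 
 [[ 0.0094  0.241   0.9705]
 [ 0.0104  0.9704 -0.2411]
 [-0.9999  0.0124  0.0066]] [-0.09  0.14  1.68  0.01  1.32 -1.42]
2954 1121 [0.58416377 0.03431741 0.1220897 ]
bar ((585.4255981445312, 34.04966735839844), (13.72332763671875, 46.657264709472656), 76.21919250488281)
shift to bar, tool [0.10658535 0.00105757 0.00106477]
```

View pics/w4.png

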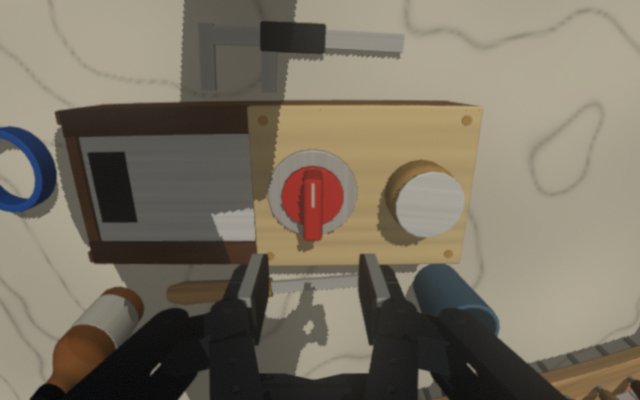

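The cover sits flush against the end wall at px x≈85, with no gap showing. Next I grip the knob.

Request:
move_arm([
  [[0.0, 0.001, 0.001], 0],
  [[0.04, 0.001, 0.001], 0],
  [[0.08, 0.001, 0.001], 0],
  [[0.1, 0.001, 0.001], 0],
  [[0.104, 0.001, 0.001], 0],
  [[0.104, 0.001, 0.001], 0],
  [[0.104, 0.001, 0.001], 0],
])

```text
clock: 12.52
position: [0.5867, 0.0338, 0.1004]
tcp_rot: [0.09, 0.698, -0.082, 0.706]
ft_force: [-0.2, 0.3, 0.4]
opening: 0.0428
```

Request:
move_arm([
  [[0, 0, 0], 0],
  [[0, 0, 0], 0],
  [[0, 0, 0], 0],
  [[0, 0, 0], 0],
  [[0, 0, 0], 0],
  [[0, 0, 0], 0],
], jaw=0, squeeze=60)

```text
clock: 13.28
position: [0.5873, 0.0322, 0.1021]
tcp_rot: [0.089, 0.697, -0.083, 0.706]
ft_force: [-2.7, -6.7, 5.9]
opening: 0.0131
```

Request:
move_arm([
  [[0, 0, 0], 10],
  [[0, 0, 0], 20],
  [[0, 0, 0], 30],
  [[0, 0, 0], 35],
])

```text
clock: 13.78
position: [0.5869, 0.0312, 0.1022]
tcp_rot: [0.298, 0.64, -0.29, 0.646]
ft_force: [-1.9, -3.3, -1.4]
opening: 0.0127
```

Request:
move_arm([
  [[0, 0, 0], 10],
  [[0, 0, 0], 20],
  [[0, 0, 0], 30],
  [[0, 0, 0], 40],
])

```text
clock: 14.28
position: [0.5859, 0.0307, 0.1022]
tcp_rot: [0.501, 0.501, -0.494, 0.504]
ft_force: [-4.6, -2.2, 2.3]
opening: 0.0125
```

Request:
move_arm([
  [[0, 0, 0], 10],
  [[0, 0, 0], 20],
  [[0, 0, 0], 30],
  [[0, 0, 0], 40],
])

```text
clock: 14.78
position: [0.5848, 0.0308, 0.1022]
tcp_rot: [0.643, 0.3, -0.637, 0.3]
ft_force: [-4.5, 1.6, 2.8]
opening: 0.0129
```

Request:
move_arm([
  [[0, 0, 0], 7],
  [[0, 0, 0], 14],
  [[0, 0, 0], 20],
  [[0, 0, 0], 20],
  [[0, 0, 0], 20],
])

```text
clock: 15.4
position: [0.5844, 0.0311, 0.1022]
tcp_rot: [0.685, 0.186, -0.68, 0.185]
ft_force: [-3.1, 2.5, 0.2]
opening: 0.0123
```

```bash
python3 m.py w5.png
```

```text
[0.58435656 0.03112168 0.10217038] [-2.76896187  2.85592995  1.20301438] 0.01260004424980407 
 [[ 7.200e-03  5.057e-01 -8.627e-01]
 [ 4.400e-03 -8.627e-01 -5.056e-01]
 [-1.000e+00 -2.000e-04 -8.400e-03]] [-0.08  0.25  1.75  0.01  1.14  0.95]
5775 2820 [0.58931859 0.03556013 0.12204919]
bar ((587.0673828125, 33.97481155395508), (46.94888687133789, 13.972756385803223), 31.502470016479492)
shift to bar, tool [ 0.00620224 -0.00108971 -0.00372925]
```

Request:
move_arm([
  [[0, 0, 0], 3],
  [[0, 0, 0], 5],
  [[0, 0, 0], 5],
])

```text
clock: 15.82
position: [0.5843, 0.0312, 0.1022]
tcp_rot: [0.692, 0.157, -0.687, 0.155]
ft_force: [-1.8, 2.3, 0.8]
opening: 0.0124
```

```bash
python3 -c "
from h import *
s=bot.sense();print(s['moment'],s['ft_force'],s['tcp_rot']);r=R.from_quat(s['tcp_rot']).as_matrix();print(np.degrees(np.arctan2(r[1,1],r[0,1])))"
```

```text
[-0.18626429  0.46922597  1.646711  ] [-1.75483645  2.33913271  0.80236558] [ 0.69235006  0.15699191 -0.68690098  0.1554734 ]
-64.47045907907561
```

Request:
move_arm([
  [[0, 0, 0], 0],
  [[0, 0, 0], 0],
  [[0, 0, 0], 0],
  [[0, 0, 0], 0],
  [[-0.02, 0, 0], 0],
  [[-0.06, 0, 0], 0],
  [[-0.11, 0, 0], 0],
  [[-0.15, 0, 0], 0],
  [[-0.15, 0, 0], 0],
  [[-0.15, 0, 0], 0],
], jaw=0.5)

```text
clock: 17.08
position: [0.5832, 0.0306, 0.2528]
tcp_rot: [0.693, 0.157, -0.687, 0.156]
ft_force: [-1.1, 0.3, -0.3]
opening: 0.0425
```

```bash
python3 m.py w6.png; python3 -c "
from h import *
c=cap('scene','s2.png');cv2.imwrite('pics/s2c.png',cv2.resize(c['image'][130:360,150:450],None,fx=2.5,fy=2.5))"
```

```text
[0.58263147 0.03065652 0.25162486] [0.12209827 0.3074626  0.21753565] 0.04279770314569137 
 [[ 0.0058  0.4309 -0.9024]
 [ 0.0039 -0.9024 -0.4309]
 [-1.     -0.001  -0.007 ]] [-0.09  0.1   1.62  0.    1.41  1.04]
1996 760 [0.58715521 0.03420329 0.12230532]
bar ((586.9611206054688, 34.08329772949219), (45.988067626953125, 13.964404106140137), 28.809173583984375)
shift to bar, tool [ 0.15565975 -0.00106357 -0.00430094]
```

View pics/w6.png

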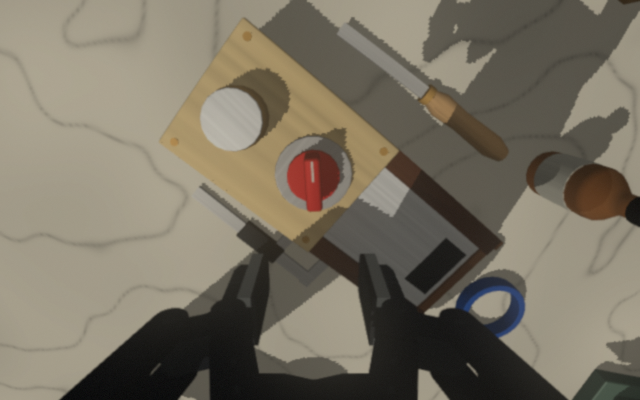

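View pics/s2c.png

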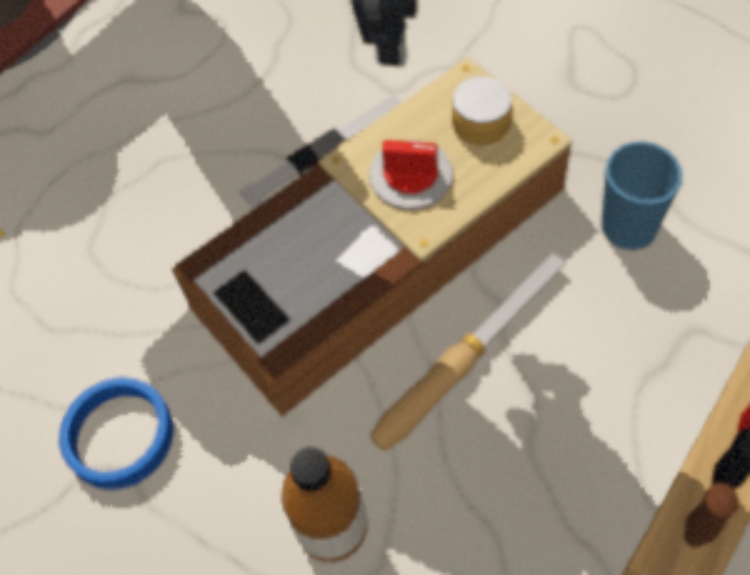

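The bar angle shows 137.4° turned, which is 2.40 rad, the stop. Before handing in I check the cover position against the tray numerically.

Run:
```python
from h import *
c=cap('wrist');im=c['image']
m=(im.max(2)<50).astype(np.uint8);m[:, :395]=0;m[:,475:]=0;m[:230]=0;m[305:]=0
ct=max(cv2.findContours(m,0,1)[0],key=cv2.contourArea);rc=cv2.minAreaRect(ct);print(rc)
p=onplane(c,[rc[0]],.0615)[0]
Y=np.array([.2385,.971]);O=np.array([.5865,.034])-.05*Y
print('patch y from knob',(p[:2]-O)@Y, 'expect -.128')
d=bydepth(c,[rc[0]])[0];print(p,d,(d[:2]-O)@Y)
```

```text
((436.1440734863281, 266.1498718261719), (25.478673934936523, 59.88459014892578), 46.12330627441406)
patch y from knob -0.12861478818311053 expect -.128
[ 0.54412854 -0.13952766  0.0615    ] [ 0.54486701 -0.13818435  0.06365199] -0.12713431124322858
```

The patch sits at tray y −0.1286 against −0.128 expected, so the cover is fully shut.

```bash
python3 -c "
from cell import bot
print(bot.job_done())"
```

```text
the job is handed in; nothing more can be done
None
```

The cover is shut against the end of the tray and the red clamp knob is tight; I handed the job in at about 17 s of the 51 s allowed.

- **Cover:** I felt its top at about z 61.6 mm. I slid it about 63 mm home, pressing with about 9–12 N by the readings at the end of each move. That is about 0.8 mm of sheet bend, well under the 2 mm limit. At the end wall the push stopped moving the cover. The final wrist image puts the patch at tray y −128.6 mm, against −128 mm expected when shut.
- **Clamp:** I gripped the knob and turned it clockwise until it resisted with about 1.6 N m. After release, the bar's angle shows 137.4° (2.40 rad), which is the stop and above the 2.1 rad needed.
- **Rest of the bench:** The last pictures show nothing else disturbed, and the gripper is clear, about 13 cm above the knob.

Two small disagreements came up, neither a problem. The fingers slid about 2–3 mm on the patch once the cover was home. The hand turned about 3° further than the bar at the stop.

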